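# Lock a spring nut into the mounting channel

### The arm

A 7-joint arm with a two-finger parallel gripper is mounted at the origin on the work surface. World frame = base frame: x ahead of the robot, y to its left, z up, the work surface at z = 0. Lengths are in m, angles in degrees, forces in N, time in s.
With the tool pointing down it reaches from about 0.425 to 0.875 m from the base axis. Payload 4.7 kg.
Tool frame: the origin (TCP) lies midway between the tips of the shut fingers; the grasp point (between the pads) lies env.grip_point_offset behind it (env.grip_point_offset is the distance from the TCP to the grasp point, in m); x points along the fingers, y is the direction in which the jaws open and shut, and the axes are right-handed (so a half turn about x gives the same grasp; the last joint's range is limited). The gripper opens to 87 mm and grips with 3 to 60 N. Pads are 19 mm wide; open, the fingers measure 117 mm over their backs; the gripper's body (75 mm by 190 mm) begins 51 mm behind the grasp point.
Start: joints at [73.803, 18.392, -4.016, 83.108, 1.295, 78.541, -3.26], TCP at [0.19, -0.622, 0.223] pointing down, gripper open.
Joint ranges: [-163.93, 163.93], [-17.29, 119.83], [-79.2, 71.16], [3.27, 140.29], [-89.18, 269.18], [5.43, 117.66], [-154.24, 154.24]. Speed limits (degrees/s): [147.25, 147.25, 180, 180, 180, 180, 180].

### API

Orientations are given as [roll, pitch, yaw] about the fixed x, y, z axes, in that order (R = Rz(yaw) Ry(pitch) Rx(roll)).
In Python, from cell import readout, read_camera, camera_params, sign_off, spot_in, pinpoint, env gives the robot as it stands.
- The arm moves only by the shell command python3 -m pendant 'ROWS' [OPENING] [FORCE]. ROWS is a JSON object of lists of equal length, an entry for each row: "xyz": the shift along the world's x, y, z in m, a list of three; "turn": the turn about the world's z in rad. A call has 1 to 10 rows; each row shifts and turns the pose as measured when the row begins; what a row does not reach is not made up. A row lasts 1/8 s, in which the tool goes at most 62.5 mm and 10.7 degrees, less where a joint would pass 70% of its speed; a pose out of reach is approached as far as the arm can. A call is refused whole if a number of a shift passes 0.0625 or a number of a turn 0.188, either way. A call with a gripper value outside its range is refused whole. OPENING is the opening, from 0 (shut) to 1 (fully open), set as the call begins (- or left out, the last holds). The fingers move at their own pace and stop on an object; FORCE is the grip in N (left out, the last holds). Time passes only in rows, so rows that do not move let the fingers close. It gives the time, the measured TCP pose, the force and the opening at its end, in the units of the state.
- readout.get_obs(): the state, without advancing time (a new reading comes with each control period).
- read_camera(name): name is "scene" or "top" or "wrist"; returns the picture (384x512x3 uint8, red, green, blue); there is no depth.
- camera_params(name): a dict with "fx", "fy", "cx", "cy" (pixels), "rvec" (rotation vector, rad) and "tvec" (3), from world to camera coordinates, as OpenCV has them; the wrist camera has in their place "hand_eye" (4x4, takes a point from camera to tool coordinates, whose origin is the TCP and whose axes are the tool frame's). Camera axes: x right, y down, z forward; pixel columns grow to the right and rows downward; lengths in m; the calibration is good to about 2 mm. A picture is of the moment at which its call begins: read the wrist's pose just before it. camera_params takes no time and is no camera call.
- sign_off(): hands the job in, once; it reports no verdict.
Trained networks look in the newest picture that a camera, given by its name, has taken for a name from the list of things; names that differ only in an ending like _2 or _b are one class to them, and where a whole thing is asked for, a point or a joint stands for the part that bears it (a point fixed in the world has none). Each returns a list of dicts, best first, with "score" (0 to 1); they miss things now and then, are a little off and sometimes report something else, mostly with a low value. They report only what shows in the picture. A call takes as long as a camera call.
- spot_in(camera, name): "at" ([x, y, z] in m, in the coordinates of the camera as it stood for that picture, good to about 4 mm: the middle of the surface that is visible of it).
- pinpoint(camera, name): "at" ([x, y, z] in m, in the coordinates of the camera as it stood for that picture, good to about 4 mm: a listed point, or the origin of a listed thing).
The state is a dict: "time_s": time; "qpos": joint angles; "joint_velocities": joint speeds; "effort": joint torques, N m; "tool_pos": TCP position; "tool_rot": TCP orientation; "force": force on the tool from outside, world axes, zero at the start; "wrist_torque": the same for the moment, N m; "grip_width": finger opening in m.
Only numpy, scipy, OpenCV 4.12 (cv2) and the standard library are available. Lean on these libraries where they do the work, as an engineer would, in place of code of your own. Each camera call takes 0.05 s, during which the arm holds its last target.

### The job

Take the spring nut with the blue paddle from the grey rack and lock it into the aluminium channel at the yellow mark: put it lengthwise through the slot, press it down against its spring, twist it a quarter turn so it lies across the channel, and let go so that the spring lifts its grooves onto the lips. Then take hold of the paddle again, tug it straight up with about 15 N to prove it has caught, and let go, leaving it locked. Be gentle: keep every push and pull under 20 N, and leave the orange nut and the other things where they are.

Things in the scene. Friction and masses are not known exactly. Their poses are not given: they have to be found in the camera images.
- nut: spring nut with the BLUE paddle, 0.1 kg. Origin: centre of its steel plate's underside; x = plate's long axis, z up. Plate 35 (x) by 14 (y) by 6 mm; on it a round core of radius 9.5 mm (8 mm at the bottom, up to z = 13 mm) and at each end an upright ridge (x 15 to 17.5 mm, top at z = 12 mm). Grooves x 9.5 to 15 mm, floor at z = 6 mm. Starts in a rack pocket, plate on the ledges
- spare: a second nut of the same make with an ORANGE paddle, in the other pocket of the rack (same origin and axes): leave it alone
- rack: grey plastic rack, 60 (x) by 160 (y) mm, fixed; origin at its centre on the bench. Two pockets 100 mm apart along y; plate ledges 24 mm above the bench, low blue fences 5 mm above the ledges. The nuts' long axes lie along the rack's x; lift them straight up by 35 mm or more
- channel: lipped aluminium channel on a fixed steel base strip, 46 (x) wide, 260 mm long (y). Origin: centre of the base strip's underside, on the bench. The channel stands on levelling pads: its underside is 3 to 7.5 mm above the bench, set by hand and not reported; call this height P. It is 35 mm high; slot along the top 22 mm wide (x -11 to 11 mm), 41 mm wide inside, floor at P + 3 mm
- station (a point): the yellow mark's point: middle of the slot, 38 mm above the bench. The mark is a 14 mm wide yellow tab on each side of the channel, standing up beside it and lying out on the bench. The nut's axis belongs here, to about 6 mm along the channel
- bracket: blue printed L bracket, 50 by 30 by 30 mm, a bystander lying beyond the channel; origin under its centre
- driver: screwdriver, 180 mm, a bystander
- wrench: wrench, 150 mm, a bystander
- spool: black filament spool, 110 mm across, lying flat, a bystander
- cup: green cup, 85 mm high, a bystander
- nut_grip (a point): on the blue nut's axis, 50 mm above its origin: the place to grip, inside the plastic paddle, which measures 28 (nut's x) by 14 (nut's y) mm and reaches from 27 to 67 mm above the origin. Grip from above across the 14 mm, fingers closing along y. Below it a stem of radius 7 mm
- nut_foot_end (a point): on the blue nut's axis 17 mm below its origin: bottom of the free sprung foot, a disc of radius 8 mm under the plate (this point does not follow it as it retracts). It starts to retract at 4 N, then takes 1 N more per mm; at 9.5 mm and 13.5 N it is fully in and solid
- slot (a point): on the channel's base, at its centre, 38 mm above the bench: the slot's mouth at the lowest P (at most 4.5 mm higher). Either side of the slot a lip turns down, 2.5 mm thick (x 11 to 13.5 mm), ending at P + 24.5 mm. Nut origin's height: P + 18.5 mm when locked (the spring then lifts with 5.5 N), below P + 12.5 mm to turn, foot solid at P + 10.5 mm: feel for the solid stop just past 13.5 N

How it is judged:
By the outcome, as a careful person would: the job done as asked, in the order asked, and still so for the second after the job is handed in, with the robot touching nothing.
It also fails if it takes over 72 s, if anything falls off the work surface, if the arm or the gripper's body presses on something with over 40 N, if the wrist force passes 120 N, or if a joint passes its speed limit or range.

## Working session

There is one attempt and no reset: what is moved stays moved. The work goes in short steps, Python scripts to look and compute and a shell command to move; the robot and the scene stay as the last step left them, time stands still between calls to the robot, and variables do not carry over. Pictures are saved under pics/ and viewed, and the job is handed in when it is done.

```bash
ls; mkdir -p pics; cat > h.py <<'E'
import numpy as np, cv2
from scipy.spatial.transform import Rotation as Rn
from cell import readout, read_camera, camera_params, sign_off, spot_in, pinpoint, env
def T_tool(o=None):
    o=o or readout.get_obs(); T=np.eye(4)
    T[:3,:3]=Rn.from_euler('xyz',o['tool_rot'],degrees=True).as_matrix(); T[:3,3]=o['tool_pos']; return T
def c2w(cam,T=None):
    p=camera_params(cam)
    if 'hand_eye' in p: return (T if T is not None else T_tool())@np.array(p['hand_eye'])
    M=np.eye(4); M[:3,:3]=cv2.Rodrigues(np.array(p['rvec'],float))[0]; M[:3,3]=np.ravel(p['tvec']); return np.linalg.inv(M)
def ray(cam,uv,z,M=None):
    p=camera_params(cam); M=c2w(cam) if M is None else M
    d=M[:3,:3]@np.array([(uv[0]-p['cx'])/p['fx'],(uv[1]-p['cy'])/p['fy'],1]); o=M[:3,3]
    return o+d*(z-o[2])/d[2]
def proj(cam,X,M=None):
    p=camera_params(cam); M=c2w(cam) if M is None else M
    q=np.linalg.inv(M)@np.append(X,1); return np.array([p['fx']*q[0]/q[2]+p['cx'],p['fy']*q[1]/q[2]+p['cy']])
def save(n,im): cv2.imwrite('pics/'+n+'.png',im[:,:,::-1])
E
python3 - <<'E'
from h import *
o=readout.get_obs()
for k in o: print(k,np.round(o[k],3))
print(env.grip_point_offset, [x for x in dir(env) if x[0]!='_'])
for c in ['top','scene','wrist']:
    T=T_tool(); im=read_camera(c); save(c+'0',im); M=c2w(c,T)
    for n in ['nut','spare','channel','station','nut_grip','slot','rack']:
        if c=='wrist' : continue
        r=pinpoint(c,n)
        for d in r[:2]: print(c,n,round(d['score'],2),np.round((M@np.append(d['at'],1))[:3],4))
print(readout.get_obs()['time_s'])
E
```

```text
pics
time_s 0.0
qpos [73.803 18.439 -4.018 83.177  1.293 78.54  -3.26 ]
joint_velocities [-0.061  0.015  0.029  0.08   0.075  0.007  0.   ]
effort [-0.0000e+00 -4.9128e+01 -4.0400e-01 -3.1253e+01 -6.4000e-02  4.4000e-02
  0.0000e+00]
tool_pos [ 0.19  -0.621  0.221]
tool_rot [-88.206  89.889 108.803]
force [ 0.955  1.112 -0.96 ]
wrist_torque [0.015 0.008 0.012]
grip_width 0.087
0.0187 ['PlanningError', 'grip_point_offset']
top nut 0.62 [0.4555 0.1811 0.0247]
top spare 0.46 [0.4751 0.2801 0.0248]
top channel 0.72 [ 0.5907 -0.1642  0.0011]
top station 0.43 [ 0.5975 -0.2118  0.0356]
top nut_grip 0.58 [0.4537 0.187  0.0741]
top slot 0.73 [ 0.5926 -0.1651  0.0402]
top slot 0.2 [ 0.5894 -0.1662  0.0011]
top rack 0.55 [0.4636 0.2327 0.0012]
scene nut 0.6 [0.4571 0.1831 0.026 ]
scene nut 0.52 [ 0.3613 -0.214  -0.0012]
scene spare 0.48 [0.4784 0.2807 0.0277]
scene channel 0.94 [ 5.933e-01 -1.659e-01  5.000e-04]
scene station 0.68 [ 0.5991 -0.2103  0.0413]
scene nut_grip 0.7 [ 7.564e-01  2.568e-01 -6.000e-04]
scene nut_grip 0.67 [0.4547 0.1875 0.0718]
scene rack 0.78 [ 0.4627  0.2336 -0.0025]
0.85
```

View pics/top0.png

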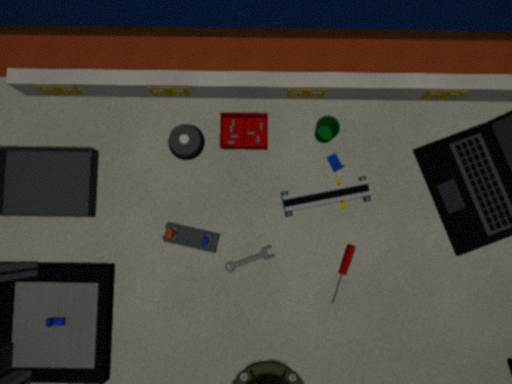

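View pics/scene0.png

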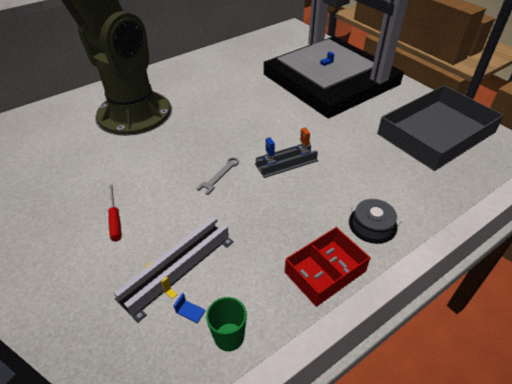

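View pics/wrist0.png

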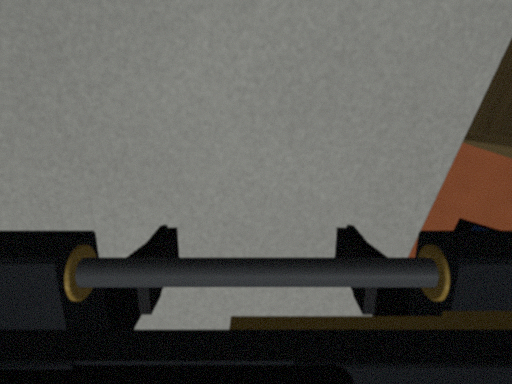

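Top picture: rack at (191,237) with the blue nut at (206,240) and the orange at (171,233). Channel runs from (283,207) to (370,188), with yellow tabs at (338,181) and (344,204). The scene picture agrees. The second scene hit for nut at y=-0.214 and the one at x=0.756 are false.

```bash
python3 - <<'E'
from h import *
T=T_tool(); print('tool axes cols\n',T[:3,:3].round(3)); p=camera_params('wrist'); print(p['fx'],p['cx'],p['cy']);print(np.array(p['hand_eye']).round(3))
for n,s in [('top',(150,140,420,270)),('scene',(80,200,260,350))]:
    im=cv2.imread(f'pics/{n}0.png')[s[1]:s[3],s[0]:s[2]]
    cv2.imwrite(f'pics/{n}0c.png',cv2.resize(im,None,fx=2.9,fy=2.9,interpolation=cv2.INTER_CUBIC))
E
```

```text
tool axes cols
 [[-0.     0.292 -0.956]
 [-0.    -0.956 -0.292]
 [-1.     0.     0.   ]]
317.5396803819861 256.585976432697 194.82907187539368
[[ 0.    -0.265  0.964 -0.162]
 [ 1.     0.001  0.     0.   ]
 [-0.001  0.964  0.265 -0.073]
 [ 0.     0.     0.     1.   ]]
```

View pics/top0c.png

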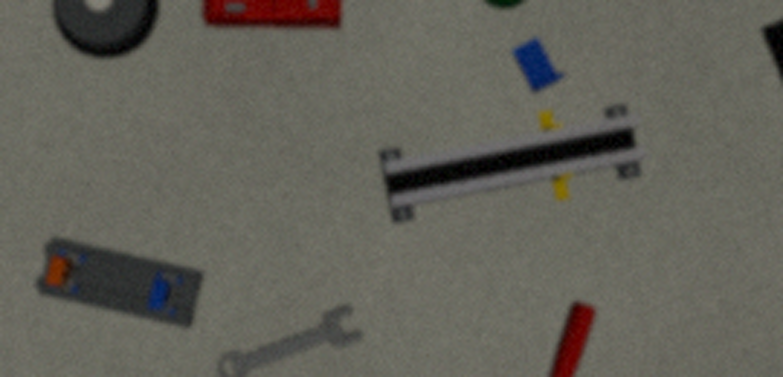

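```bash
python3 -m pendant '{"xyz":[[0.0405,0.042,0],[0.0405,0.042,0],[0.0405,0.042,0],[0.0405,0.042,0],[0.0405,0.042,0],[0.0405,0.042,0],[0.0405,0.042,0],[0.0405,0.042,0],[0.0405,0.042,0],[0.0405,0.042,0]],"turn":[0.148,0.148,0.148,0.148,0.148,0.148,0.148,0.148,0.148,0.148]}' 1 30
```

```text
time_s: 2.1
tool_pos: [0.5999, -0.1932, 0.2245]
tool_rot: [38.8, 89.4, -37.4]
force: [0.8, -0.6, 0.5]
grip_width: 0.0869
```

```bash
python3 -m pendant '{"xyz":[[0,0,0],[0,0,0]],"turn":[0,0]}'; cat >> h.py <<'E'
def look(c,tag,names=()):
    T=T_tool(); im=read_camera(c); M=c2w(c,T); save(tag,im); np.save('pics/'+tag+'_M.npy',M)
    for n in names:
        for d in pinpoint(c,n)[:2]: print(c,n,round(d['score'],2),np.round((M@np.append(d['at'],1))[:3],4))
    return T,M
def st():
    T=T_tool(); o=readout.get_obs()
    print('t',o['time_s'],'tcp',T[:3,3].round(4),'yaw_y',round(np.degrees(np.arctan2(T[1,1],T[0,1])),2),'xdown',T[:3,0].round(4),'F',np.round(o['force'],2),'Tq',np.round(o['wrist_torque'],3),'w',round(o['grip_width'],4),'q7',round(o['qpos'][6],1))
E
python3 - <<'E'
from h import *
look('wrist','w1',['station','slot','channel']); st()
E
```

```text
time_s: 2.35
tool_pos: [0.6025, -0.1872, 0.2243]
tool_rot: [59.8, 89.5, -15.9]
force: [-0.7, -0.7, -0.4]
grip_width: 0.0871
wrist slot 0.7 [ 0.592  -0.1678  0.0361]
wrist channel 0.71 [ 0.5912 -0.1681 -0.0028]
t 2.55 tcp [ 0.602  -0.188   0.2246] yaw_y 14.2 xdown [ 0.0093 -0.0027 -1.    ] F [-0.18  0.13  0.1 ] Tq [-0.02  -0.099 -0.024] w 0.0869 q7 21.8
```

View pics/w1.png

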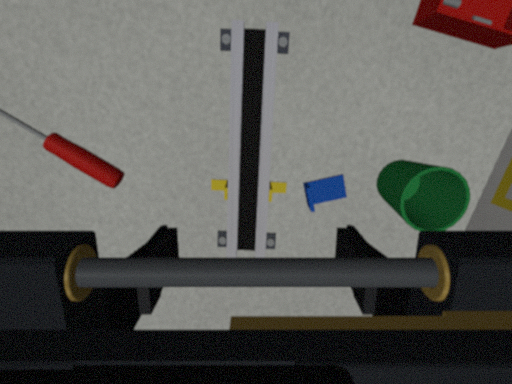

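Wrist view: channel slot runs (255,30)→(247,248), yellow tabs at (219,185) and (278,187). Measuring edges precisely.

```bash
python3 - <<'E'
from h import *
im=cv2.imread('pics/w1.png'); M=np.load('pics/w1_M.npy')
g=cv2.cvtColor(im,cv2.COLOR_BGR2GRAY).astype(float)
L=[];R=[];OL=[];OR=[]
for v in range(45,225,4):
    row=g[v]; c=int(round(255-(v-30)*8/218)); th=(row[c]+row[c-14])/2
    def cross(s,th,up=True):
        u=c
        while row[u]<th: u+=s
        return u-s*( (row[u]-th)/(row[u]-row[u-s]))
    th=75
    L.append((cross(-1,th),v));R.append((cross(1,th),v))
L=np.array(L);R=np.array(R)
print((R-L)[:,0].round(1))
for z in (.038,.040,.0425):
    l=np.array([ray('wrist',p,z,M)[:2] for p in L]); r=np.array([ray('wrist',p,z,M)[:2] for p in R])
    fl=np.polyfit(l[:,1],l[:,0],1); fr=np.polyfit(r[:,1],r[:,0],1)
    y=-0.21
    print(z,'angL',np.degrees(np.arctan(-fl[0])).round(2),'angR',np.degrees(np.arctan(-fr[0])).round(2),'x at y=-.21',np.polyval(fl,y).round(4),np.polyval(fr,y).round(4), 'perp width',((np.polyval(fr,y)-np.polyval(fl,y))*np.cos(np.arctan(fl[0]))).round(4))
hsv=cv2.cvtColor(im,cv2.COLOR_BGR2HSV); m=cv2.inRange(hsv,(20,120,90),(35,255,255)); m[230:]=0; m[:,400:]=0
n,lab,s,cen=cv2.connectedComponentsWithStats(m)
for i in range(1,n): print(s[i],cen[i].round(1))
cv2.imwrite('pics/w1c.png',cv2.resize(im[160:260,190:310],None,fx=6,fy=6,interpolation=cv2.INTER_CUBIC))
E
```

```text
[20.5 20.5 20.6 20.6 20.4 20.2 20.3 20.2 20.2 20.  20.  19.8 19.9 19.9
 20.  19.7 19.6 19.7 19.6 19.4 19.3 19.5 19.4 19.2 19.1 19.  19.  18.7
 19.  18.9 18.7 18.6 18.5 18.4 18.2 18.2 18.  18.  18.1 18.1 17.9 17.6
 17.7 17.7 17.7]
0.038 angL 11.75 angR 11.67 x at y=-.21 0.5899 0.6109 perp width 0.0206
0.04 angL 11.75 angR 11.67 x at y=-.21 0.5899 0.6108 perp width 0.0205
0.0425 angL 11.75 angR 11.67 x at y=-.21 0.59 0.6108 perp width 0.0203
[212 180  15  19 168] [219.7 185.6]
[269 182  17  19 183] [276.5 188.3]
```

View pics/w1c.png

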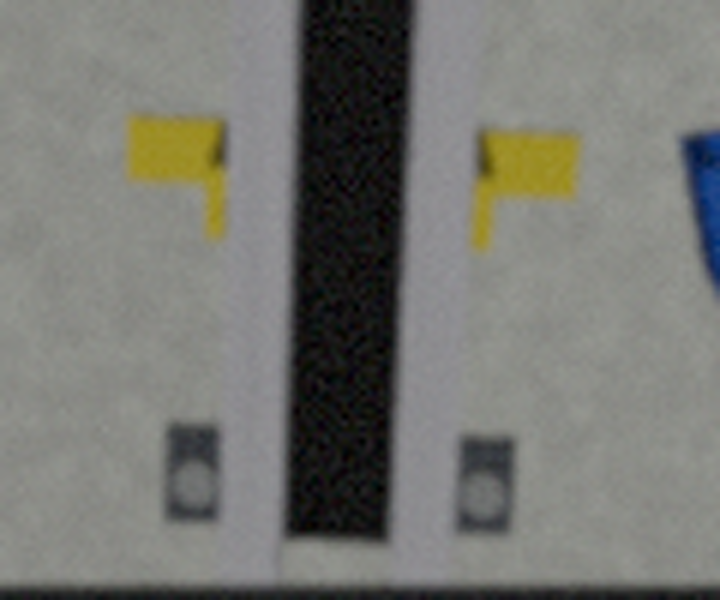

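```bash
python3 - <<'E'
from h import *
M=np.load('pics/w1_M.npy')
a=ray('wrist',(190+170/6-.4,160+150/6-.4),.001,M)[:2]; b=ray('wrist',(190+535/6-.4,160+164/6-.4),.001,M)[:2]
print(a,b,(a+b)/2)
y=((a+b)/2)[1]; th=np.radians(11.71); ax=np.array([-np.sin(th),np.cos(th)]); ex=np.array([np.cos(th),np.sin(th)])
p0=np.array([.6004,-.21]); s=[(q-p0)@ax for q in (a,b)]; print(s,[(q-p0)@ex for q in (a,b)], p0+np.mean(s)*ax)
# tab height extents -> check along size
for v in (118,182): print((ray('wrist',(190+170/6,160+v/6),.001,M)[:2]-p0)@ax)
E
```

```text
[ 0.56360543 -0.2193995 ] [ 0.63794398 -0.20364474] [ 0.6007747  -0.21152212]
[np.float64(-0.0017361157305931425), np.float64(-0.0013968687473882332)] [np.float64(-0.03793649063752084), np.float64(0.038052441740610135)] [ 0.60071793 -0.21153389]
0.004589553986092033
-0.009108806726390837
```

```bash
python3 -m pendant '{"xyz":[[-0.018,0.046,0],[-0.018,0.046,0],[-0.018,0.046,0],[-0.018,0.046,0],[-0.018,0.046,0],[-0.018,0.046,0],[-0.018,0.046,0],[-0.018,0.046,0],[0,0,0],[0,0,0]],"turn":[0.14,0.14,0.14,0.14,0.14,0.14,0.14,0.14,0,0]}'
python3 - <<'E'
from h import *
st();look('wrist','w2',['nut','nut_grip','spare','rack']); st()
E
```

```text
time_s: 3.8
tool_pos: [0.4514, 0.1752, 0.226]
tool_rot: [10.4, 89.1, -0.8]
force: [-0.1, -0.6, 0.1]
grip_width: 0.0869
t 3.8 tcp [0.4514 0.1752 0.226 ] yaw_y 78.84 xdown [ 1.660e-02 -2.000e-04 -9.999e-01] F [-0.12 -0.59  0.05] Tq [ 0.03  -0.155  0.021] w 0.0869 q7 56.0
wrist nut 0.6 [0.4593 0.185  0.0256]
wrist nut_grip 0.78 [0.4549 0.181  0.0739]
wrist spare 0.9 [0.4755 0.2823 0.0228]
wrist rack 0.6 [ 0.4656  0.2314 -0.0008]
t 4.05 tcp [0.4514 0.1757 0.2258] yaw_y 78.85 xdown [ 0.0156  0.0011 -0.9999] F [-0.3   0.59 -0.27] Tq [ 0.028 -0.149  0.   ] w 0.0869 q7 56.0
```

View pics/w2.png

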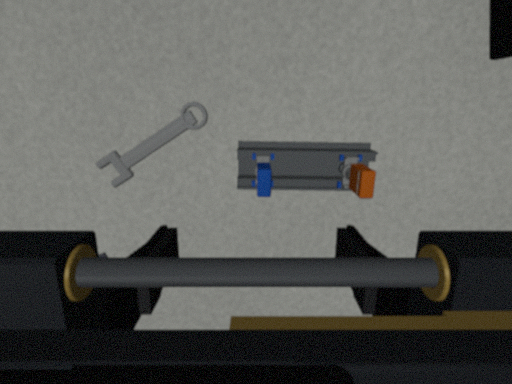

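```bash
python3 - <<'E'
from h import *
im=cv2.imread('pics/w2.png'); M=np.load('pics/w2_M.npy')
hsv=cv2.cvtColor(im,cv2.COLOR_BGR2HSV)
cv2.imwrite('pics/w2c.png',cv2.resize(im[130:210,225:385],None,fx=5,fy=5,interpolation=cv2.INTER_CUBIC))
for p in [(238,142),(370,144),(238,188),(350,189.5)]: print(ray('wrist',p,.03,M)[:2].round(4))
for h in [.455,.459]:
  for y in (.181,.185): print(h,y,proj('wrist',[h,y,.091],M).round(1),proj('wrist',[h,y,.024],M).round(1))
E
```

```text
[0.4167 0.1616]
[0.4475 0.306 ]
[0.4687 0.1505]
[0.4958 0.2782]
0.455 0.181 [262.7 185.1] [261.5 170.6]
0.455 0.185 [266.8 184.3] [264.9 169.9]
0.459 0.181 [263.5 189. ] [262.1 173.9]
0.459 0.185 [267.6 188.2] [265.5 173.2]
```

View pics/w2c.png

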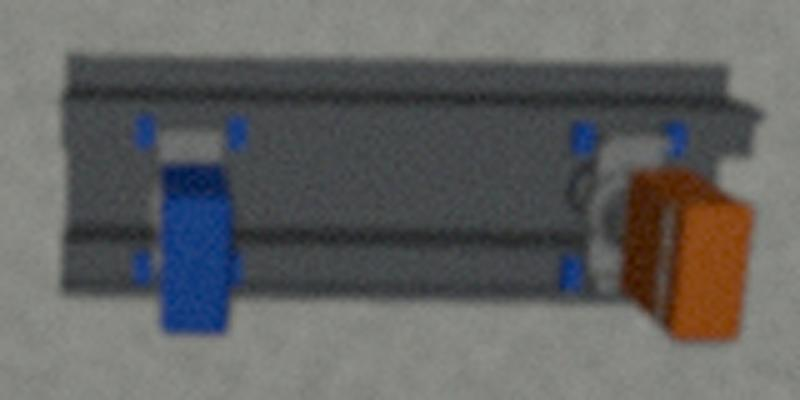

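```bash
python3 - <<'E'
from h import *
M=np.load('pics/w2_M.npy')
c=ray('wrist',(225+197.5/5-.4,130+262/5-.4),.091,M)[:2]; print('paddle',c)
T=T_tool(); gp=T[:3,3]-T[:3,0]*env.grip_point_offset; print('gp',gp, 'd',c-gp[:2], 'tcp z target',.074-.0187)
# plate visible from fences: four blue fences center
f=[ray('wrist',(225+u/5-.4,130+v/5-.4),.028,M)[:2] for u,v in [(146,132),(237,132),(141,268),(237,268)]]; print(np.mean(f,0))
E
```

```text
paddle [0.45228347 0.18286636]
gp [0.45113175 0.17563451 0.24446978] d [0.00115172 0.00723186] tcp z target 0.055299999999999995
[0.45347703 0.18259199]
```

```bash
python3 -m pendant '{"xyz":[[0.0015,0.007,-0.02],[0,0,-0.035],[0,0,-0.035],[0,0,0],[0,0,0]],"turn":[-0.015,0,0,0,0]}'
python3 - <<'E'
from h import *
st();look('wrist','w3',['nut_grip','nut'])
E
```

```text
time_s: 4.68
tool_pos: [0.4558, 0.1798, 0.135]
tool_rot: [19.1, 89.0, 6.6]
force: [1.0, -0.5, 0.8]
grip_width: 0.0869
t 4.675 tcp [0.4558 0.1798 0.135 ] yaw_y 77.5 xdown [ 0.0176  0.002  -0.9998] F [ 0.98 -0.53  0.76] Tq [ 0.098 -0.061 -0.074] w 0.0869 q7 48.6
wrist nut_grip 0.56 [0.4552 0.1802 0.075 ]
wrist nut 0.73 [0.4563 0.1869 0.0281]
```

View pics/w3.png

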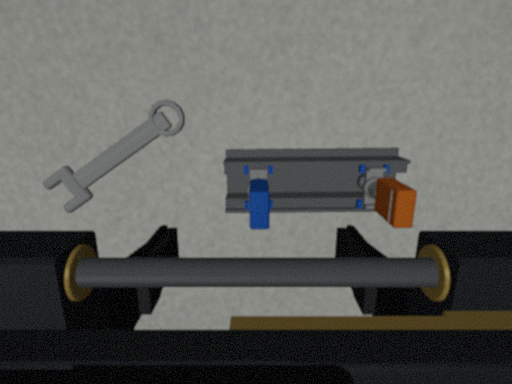

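```bash
cat >> h.py <<'E'
def paddle(tag,z=.091):
    im=cv2.imread(f'pics/{tag}.png'); M=np.load(f'pics/{tag}_M.npy')
    cv2.imwrite('pics/'+tag+'c.png',cv2.resize(im[140:260,200:330],None,fx=5,fy=5,interpolation=cv2.INTER_CUBIC))
    hsv=cv2.cvtColor(im,cv2.COLOR_BGR2HSV); m=cv2.inRange(hsv,(105,120,0),(130,255,255))
    bright=m&(cv2.inRange(hsv[:,:,2],115,255)); 
    n,lab,s,c=cv2.connectedComponentsWithStats(bright); i=1+np.argmax(s[1:,4]); print(s[i],c[i]); print(cv2.minAreaRect(np.argwhere(lab==i)[:,::-1].astype(np.float32)))
    print('top centre',ray('wrist',c[i],z,M).round(4)); return c[i]
E
python3 - <<'E'
from h import *
paddle('w3'); paddle('w2')
E
```

```text
[245 192  23  37 683] [257.99707174 209.64568082]
((256.0, 210.0), (36.0, 22.0), 90.0)
top centre [0.4522 0.1818 0.091 ]
[258 170  12  26 303] [263.41254125 182.41254125]
((263.5, 182.5), (25.0, 11.0), 90.0)
top centre [0.4526 0.1821 0.091 ]
```

View pics/w3c.png

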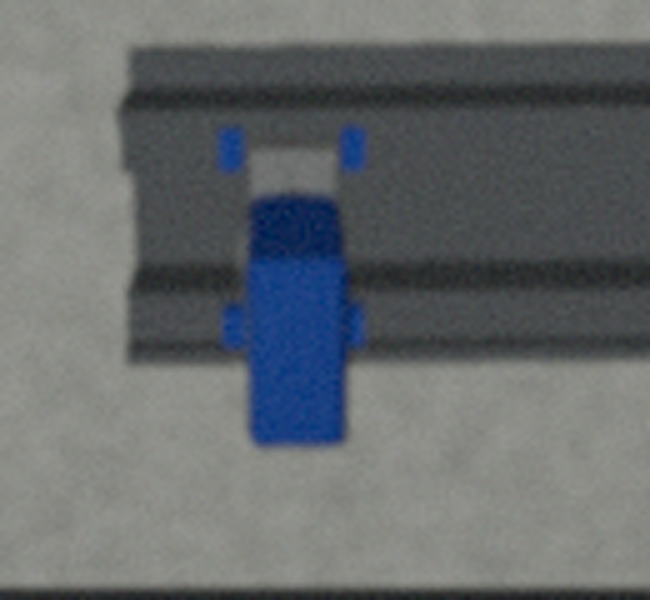

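```bash
python3 -m pendant '{"xyz":[[-0.003,0.003,-0.01],[0,0,-0.02],[0,0,-0.01],[0,0,0]],"turn":[0.009,0,0,0]}'
python3 -c "
from h import *
st()"
```

```text
time_s: 5.32
tool_pos: [0.4538, 0.1838, 0.0954]
tool_rot: [16.1, 88.7, 4.2]
force: [-0.5, -0.2, 0.6]
grip_width: 0.0873
t 5.325 tcp [0.4538 0.1838 0.0954] yaw_y 78.1 xdown [ 0.0227  0.0017 -0.9997] F [-0.5  -0.17  0.59] Tq [ 0.086 -0.103  0.027] w 0.0873 q7 45.5
```

```bash
python3 -m pendant '{"xyz":[[-0.001,-0.001,-0.02],[-0.0005,-0.0005,-0.012],[0,0,-0.005],[0,0,0],[0,0,0]],"turn":[0,0,0,0,0]}'
python3 -c "
from h import *
st();look('wrist','w4')"
```

```text
time_s: 5.95
tool_pos: [0.4543, 0.1834, 0.0597]
tool_rot: [17.8, 88.5, 5.9]
force: [0.2, -0.4, -0.2]
grip_width: 0.0872
t 5.95 tcp [0.4543 0.1834 0.0597] yaw_y 78.11 xdown [ 0.0269  0.0028 -0.9996] F [ 0.2  -0.36 -0.17] Tq [ 0.06  -0.149  0.02 ] w 0.0872 q7 42.5
```

View pics/w4.png

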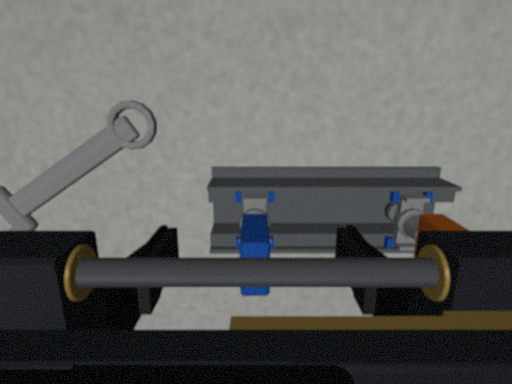

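```bash
python3 -m pendant '{"xyz":[[-0.0015,-0.0005,-0.005],[0,0,0],[0,0,0],[0,0,0]],"turn":[0,0,0,0]}' 0.24 10
python3 -c "
from h import *
st();look('wrist','w5')"
```

```text
time_s: 6.5
tool_pos: [0.4532, 0.1828, 0.055]
tool_rot: [17.3, 88.4, 5.4]
force: [0.3, 0.2, -0.2]
grip_width: 0.0552
t 6.5 tcp [0.4532 0.1828 0.055 ] yaw_y 78.1 xdown [ 0.0281  0.0026 -0.9996] F [ 0.27  0.22 -0.17] Tq [ 0.063 -0.075 -0.085] w 0.0552 q7 42.2
```

View pics/w5.png

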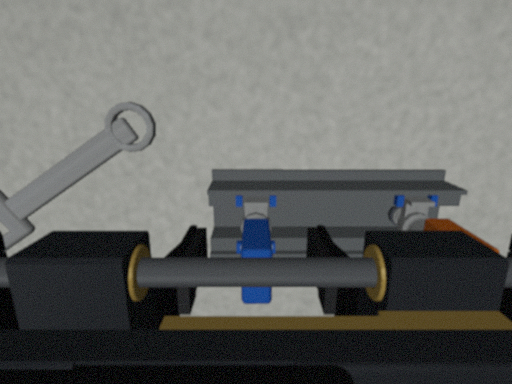

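Paddle sits at u=257, midway between the fingers (mid-pixel ~257). Closing.

```bash
python3 -m pendant '{"xyz":[[0,0,0],[0,0,0],[0,0,0],[0,0,0],[0,0,0],[0,0,0]],"turn":[0,0,0,0,0,0]}' 0 10
python3 -m pendant '{"xyz":[[0,0,0],[0,0,0]],"turn":[0,0]}' 0 40
python3 -c "
from h import *
st()"
```

```text
time_s: 7.3
tool_pos: [0.4533, 0.1829, 0.0551]
tool_rot: [17.5, 88.4, 5.6]
force: [-0.0, -0.5, -0.4]
grip_width: 0.0138
time_s: 7.55
tool_pos: [0.4533, 0.1829, 0.0551]
tool_rot: [17.5, 88.4, 5.6]
force: [0.4, 0.3, -0.8]
grip_width: 0.0134
t 7.55 tcp [0.4533 0.1829 0.0551] yaw_y 78.1 xdown [ 0.0284  0.0028 -0.9996] F [ 0.42  0.31 -0.82] Tq [ 0.05  -0.052  0.046] w 0.0134 q7 42.2
```

```bash
python3 -m pendant '{"xyz":[[0,0,0.005],[0,0,0.015],[0,0,0.02],[0,0,0.025],[0,0,0.025],[0,0,0.02],[0,0,0],[0,0,0]],"turn":[0,0,0,0,0,0,0,0]}'
python3 -c "
from h import *
st();look('wrist','w6')"
```

```text
time_s: 8.55
tool_pos: [0.4525, 0.1838, 0.1726]
tool_rot: [15.8, 88.2, 4.1]
force: [-0.1, 0.1, -2.3]
grip_width: 0.0138
t 8.55 tcp [0.4525 0.1838 0.1726] yaw_y 78.23 xdown [ 0.0307  0.0022 -0.9995] F [-0.07  0.07 -2.27] Tq [ 0.123 -0.11   0.027] w 0.0138 q7 51.7
```

View pics/w6.png

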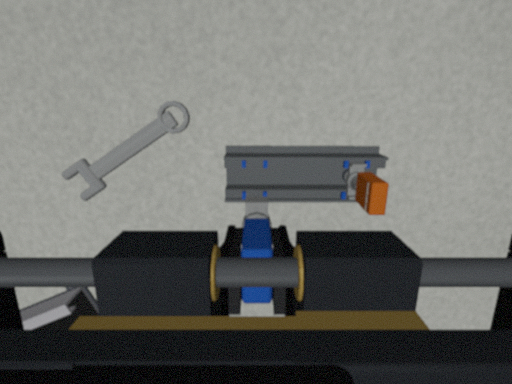

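```bash
python3 - <<'E'
from h import *
T=T_tool(); M=np.load('pics/w6_M.npy'); gp=T[:3,3]-T[:3,0]*env.grip_point_offset
yw=T[:3,1]; th=np.arctan2(yw[1],yw[0])-np.pi/2; ex=np.array([np.cos(th),np.sin(th),0]);ey=np.array([-np.sin(th),np.cos(th),0])
print(gp)
for x,y,z in [(-.0175,-.007,0),(-.0175,.007,0),(-.0175,-.007,.012),(-.0175,.007,.012),(-.014,-.007,.067),(-.014,.007,.067),(.014,-.007,.067),(.014,.007,.067),(-.014,0,.027)]:
    print((x,y,z),proj('wrist',gp+ex*x+ey*y+np.array([0,0,z-.05]),M).round(1))
im=cv2.imread('pics/w6.png');cv2.imwrite('pics/w6c.png',cv2.resize(im[180:320,200:320],None,fx=5,fy=5,interpolation=cv2.INTER_CUBIC))
E
```

```text
[0.45194817 0.18389817 0.19129559]
(-0.0175, -0.007, 0) [244.9 194.5]
(-0.0175, 0.007, 0) [267.2 194.5]
(-0.0175, -0.007, 0.012) [244.4 200.5]
(-0.0175, 0.007, 0.012) [268.  200.4]
(-0.014, -0.007, 0.067) [240.9 247.9]
(-0.014, 0.007, 0.067) [273.4 247.8]
(0.014, -0.007, 0.067) [241.7 303.5]
(0.014, 0.007, 0.067) [272.4 303.3]
(-0.014, 0, 0.027) [256.4 214.9]
```

View pics/w6c.png

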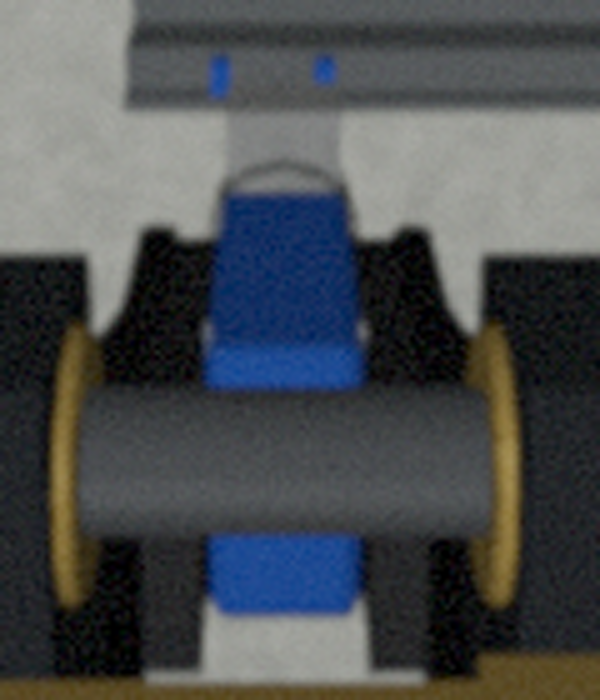

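```bash
python3 -m pendant '{"xyz":[[0.0165,-0.044,0],[0.0165,-0.044,0],[0.0165,-0.044,0],[0.0165,-0.044,0],[0.0165,-0.044,0],[0.0165,-0.044,0],[0.0165,-0.044,0],[0.0165,-0.044,0],[0.0165,-0.044,0],[0,0,0]],"turn":[-0.129,-0.129,-0.129,-0.129,-0.129,-0.129,-0.129,-0.129,-0.129,0]}'
cat >> h.py <<'E'
Rg=Rn.from_euler('xyz',[17.5,88.4,5.6],degrees=True)
def nut():
    o=readout.get_obs(); T=T_tool(o); R=Rn.from_matrix(T[:3,:3])*Rg.inv()*Rn.from_euler('z',-11.9,degrees=True)
    A=R.as_matrix(); gp=T[:3,3]-T[:3,0]*env.grip_point_offset; n=gp-.05*A[:,2]
    th=np.radians(11.71); ax=np.array([-np.sin(th),np.cos(th)]); ex=np.array([np.cos(th),np.sin(th)]); S=np.array([.6007,-.2115])
    d=n[:2]-S
    print('t',round(o['time_s'],2),'nut yaw-chan',round(np.degrees(np.arctan2(A[1,0],A[0,0]))-11.71,2),'upz',A[:,2].round(4),'across mm',round(1e3*d@ex,2),'along',round(1e3*d@ax,2),'dxy to go',(-1e3*d).round(2),'origin z mm',round(1e3*n[2],2),'F',np.round(o['force'],2),'w',round(o['grip_width'],4))
E
python3 -c "
from h import *
st();nut()"
```

```text
time_s: 9.85
tool_pos: [0.5973, -0.2236, 0.1599]
tool_rot: [-7.8, 89.0, -88.0]
force: [-0.8, 0.5, -0.4]
grip_width: 0.0133
t 9.85 tcp [ 0.5973 -0.2236  0.1599] yaw_y 9.81 xdown [ 6.000e-04 -1.700e-02 -9.999e-01] F [-0.85  0.53 -0.36] Tq [ 0.059 -0.117  0.033] w 0.0133 q7 18.5
t 9.85 nut yaw-chan -91.91 upz [ 0.0122 -0.0078  0.9999] across mm -6.26 along -10.37 dxy to go [ 4.03 11.43] origin z mm 128.56 F [-0.85  0.53 -0.36] w 0.0133
```

```bash
python3 -m pendant '{"xyz":[[0.004,0.0114,-0.01],[0,0,-0.015],[0,0,-0.015],[0,0,0],[0,0,0]],"turn":[0.033,0,0,0,0]}'
python3 -c "
from h import *
nut()"
```

```text
time_s: 10.48
tool_pos: [0.5997, -0.2058, 0.1138]
tool_rot: [-29.4, 89.2, -107.1]
force: [-0.4, -0.6, -1.1]
grip_width: 0.0138
t 10.47 nut yaw-chan -89.45 upz [ 0.0178 -0.0116  0.9998] across mm -0.44 along 6.77 dxy to go [ 1.81 -6.53] origin z mm 82.52 F [-0.41 -0.56 -1.05] w 0.0138
```

```bash
python3 -m pendant '{"xyz":[[0.0018,-0.0055,0],[0,0,0],[0,0,0]],"turn":[-0.009,0,0]}'
python3 -c "
from h import *
nut(); look('wrist','w7'); look('scene','s7')
im=cv2.imread('pics/w7.png');cv2.imwrite('pics/w7c.png',cv2.resize(im[60:330,150:370],None,fx=2.7,fy=2.2,interpolation=cv2.INTER_CUBIC))
im=cv2.imread('pics/s7.png');cv2.imwrite('pics/s7c.png',cv2.resize(im[190:340,60:260],None,fx=4,fy=4,interpolation=cv2.INTER_CUBIC))
"
```

```text
time_s: 10.85
tool_pos: [0.6025, -0.2124, 0.1154]
tool_rot: [-18.3, 89.2, -96.6]
force: [0.6, 0.1, -1.8]
grip_width: 0.0136
t 10.85 nut yaw-chan -90.04 upz [ 0.0152 -0.0104  0.9998] across mm 0.98 along -0.33 dxy to go [-1.03  0.12] origin z mm 84.06 F [ 0.61  0.13 -1.81] w 0.0136
```

View pics/w7c.png

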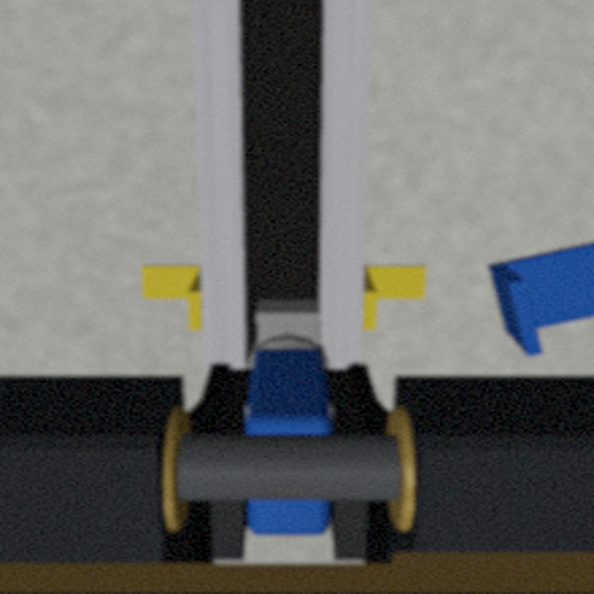

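View pics/s7c.png

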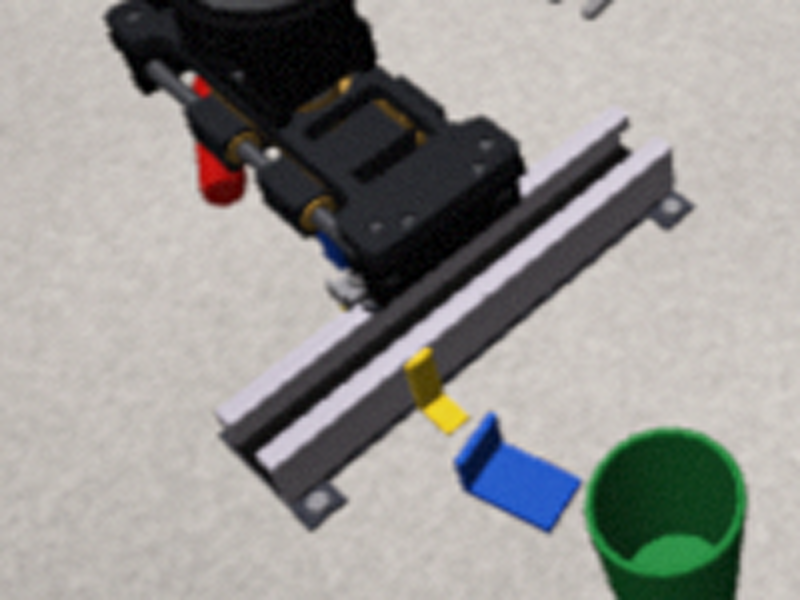

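```bash
cat >> h.py <<'E'
def slotfit(tag,v0,v1,z=.04,c=256,th=75):
    g=cv2.cvtColor(cv2.imread(f'pics/{tag}.png'),cv2.COLOR_BGR2GRAY).astype(float); M=np.load(f'pics/{tag}_M.npy'); P=[[],[]]
    for v in range(v0,v1,4):
        for k,s in enumerate((-1,1)):
            u=c
            while g[v,u]<th: u+=s
            u=u-s*(g[v,u]-th)/(g[v,u]-g[v,u-s]); P[k].append(ray('wrist',(u,v),z,M)[:2])
    f=[np.polyfit(np.array(p)[:,1],np.array(p)[:,0],1) for p in P]
    print('ang',[np.degrees(np.arctan(-q[0])).round(2) for q in f],'mid x at y=-.2115',np.mean([np.polyval(q,-.2115) for q in f]).round(4),'width',((np.polyval(f[1],-.2)-np.polyval(f[0],-.2))*.979).round(4))
E
python3 - <<'E'
from h import *
slotfit('w7',20,180); slotfit('w1',45,225)
M=np.load('pics/w7_M.npy'); th=np.radians(11.71); ax=np.array([-np.sin(th),np.cos(th)])
im=cv2.imread('pics/w7.png'); g=cv2.cvtColor(im,cv2.COLOR_BGR2GRAY)
for v in (198,201,204,207): print(v,g[v,238:280])
S=np.array([.6007,-.2115])+ax*.0175
for z in (.084,.092): print(proj('wrist',[*S,z],M))
cv2.imwrite('pics/w7d.png',cv2.resize(im[180:300,210:310],None,fx=6,fy=5,interpolation=cv2.INTER_CUBIC))
E
```

```text
ang [np.float64(11.74), np.float64(11.66)] mid x at y=-.2115 0.6007 width 0.0205
ang [np.float64(14.71), np.float64(11.67)] mid x at y=-.2115 0.6033 width 0.016
198 [165 155 124  68  31  21  38  52  58  64  61  61  67  67  65  67  63  64
  61  66  64  65  65  61  61  64  61  60  55  76 118 153 163 162 165 161
 162 167 167 164 165 164]
201 [162 154 121  68  30  26  46  68  80  83  78  71  79  75  80  78  80  80
  77  79  79  71  75  82  80  79  73  78  73  88 123 154 163 164 163 161
 161 166 166 165 165 167]
204 [163 156 123  67  27  33  74 120 133 133 132 133 133 135 126 135 132 130
 130 135 128 132 128 131 135 133 133 130 132 132 144 158 162 161 163 161
 164 162 166 161 166 165]
207 [166 159 125  78  28  18  58  99 126 131 134 134 133 132 129 132 131 129
 126 130 131 131 132 134 134 129 129 129 126 124 130 150 161 161 162 162
 166 165 167 163 164 164]
[253.21876783 194.68815729]
[253.02623276 198.35325199]
```

View pics/w7d.png

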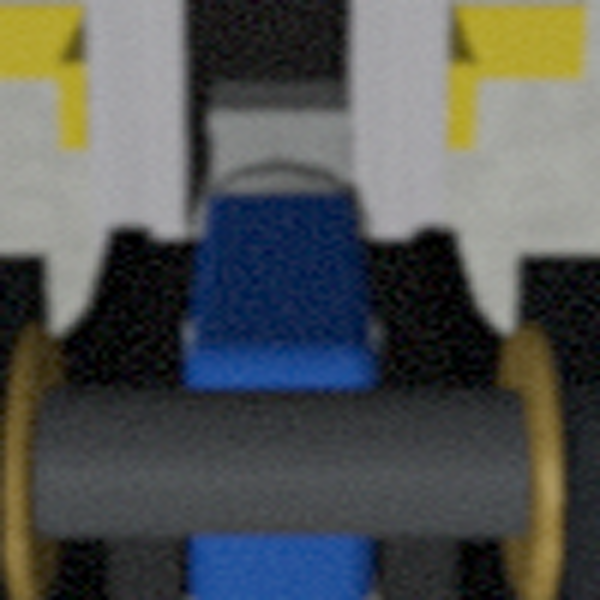

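```bash
python3 - <<'E'
from h import *
M=np.load('pics/w7_M.npy'); th=np.radians(11.71); ex=np.array([np.cos(th),np.sin(th)]); S=np.array([.6007,-.2115])
for u,v,z in [(256.7,201,.09),(256.7,197,.084),(257,246,.151),(256.5,290,.151)]: 
    p=ray('wrist',(u,v),z,M)[:2]; print(u,v,'across',1e3*(p-S)@ex)
T=T_tool(); print(T[:3,:3].round(4)); print('tcp across',1e3*(T[:2,3]-S)@ex,'gp',1e3*((T[:3,3]-T[:3,0]*.0187)[:2]-S)@ex)
for t,pts in [('w6',[(256.8,201,.153),(257,249,.208),(257,302,.208)])]:
    M=np.load('pics/w6_M.npy')
    for u,v,z in pts: print(ray('wrist',(u,v),z,M))
E
```

```text
256.7 201 across 2.220348620070691
256.7 197 across 2.195628392509863
257 246 across 2.5980130729485826
256.5 290 across 2.388421439007866
[[-0.0018  0.9793  0.2025]
 [-0.0141  0.2025 -0.9792]
 [-0.9999 -0.0046  0.0135]]
tcp across 1.4189233633234855 gp 1.505427000328241
[0.43532676 0.1877301  0.153     ]
[0.43892272 0.1865594  0.208     ]
[0.46511872 0.18113404 0.208     ]
```

```bash
cat >> h.py <<'E'
def nut():
    o=readout.get_obs(); T=T_tool(o); gp=T[:3,3]-T[:3,0]*env.grip_point_offset
    th=np.radians(11.71); ax=np.array([-np.sin(th),np.cos(th)]); ex=np.array([np.cos(th),np.sin(th)]); S=np.array([.5997,-.2117])
    d=gp[:2]-S; yw=np.degrees(np.arctan2(T[1,1],T[0,1]))-11.71
    print('t',round(o['time_s'],2),'yaw',round(yw,2),'tilt lat/long mrad',(1e3*T[2,1]).round(1),(1e3*T[2,2]).round(1),'across',round(1e3*d@ex,2),'along',round(1e3*d@ax,2),'togo',(-1e3*d).round(2),'z',round(1e3*(gp[2]-.05),2),'F',np.round(o['force'],2),'Tq',np.round(o['wrist_torque'],2),'w',round(o['grip_width'],4))
E
python3 -c "
from h import *
nut()"
```

```text
t 10.95 yaw -0.03 tilt lat/long mrad -4.6 13.5 across 2.53 along -1.07 togo [-2.69  0.53] z 83.96 F [-0.22 -0.12 -1.31] Tq [ 0.   -0.12  0.  ] w 0.0138
```

```bash
python3 -m pendant '{"xyz":[[-0.0027,0.0005,0],[0,0,-0.012],[0,0,-0.006],[0,0,0]],"turn":[0,0,0,0]}'
python3 -c "
from h import *
nut();look('wrist','w8');nut()
im=cv2.imread('pics/w8.png');cv2.imwrite('pics/w8d.png',cv2.resize(im[180:300,210:310],None,fx=6,fy=5,interpolation=cv2.INTER_CUBIC))"
```

```text
time_s: 11.45
tool_pos: [0.5989, -0.2117, 0.0955]
tool_rot: [-22.9, 89.2, -101.2]
force: [-0.4, 1.3, -0.9]
grip_width: 0.0139
t 11.45 yaw -0.02 tilt lat/long mrad -5.5 13.0 across -0.65 along 0.4 togo [ 0.72 -0.26] z 64.19 F [-0.44  1.31 -0.87] Tq [ 0.05 -0.15  0.02] w 0.0139
t 11.5 yaw -0.02 tilt lat/long mrad -5.3 13.1 across -0.55 along 0.37 togo [ 0.62 -0.25] z 64.44 F [-0.11 -0.17 -1.54] Tq [ 0.04 -0.14 -0.  ] w 0.014
```

View pics/w8d.png

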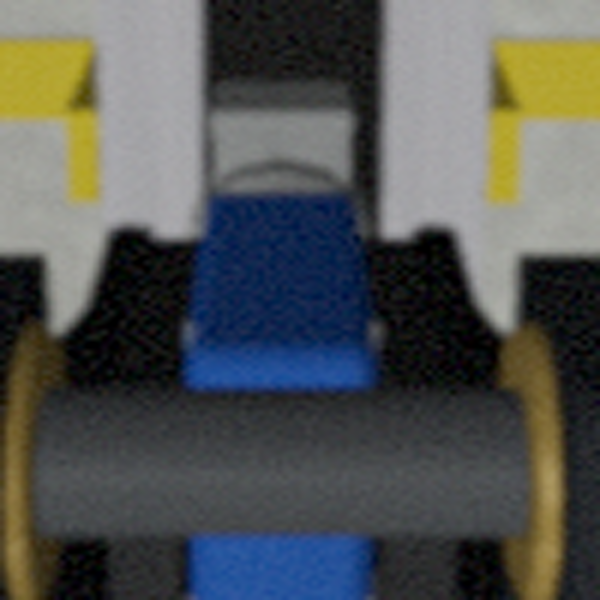

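```bash
python3 - <<'E'
from h import *
slotfit('w8',20,180)
for t in ('w7','w8'):
    M=np.load(f'pics/{t}_M.npy'); th=np.radians(11.71); ex=np.array([np.cos(th),np.sin(th)]); S=np.array([.6007,-.2115])
    z=.084 if t=='w7' else .0644
    for u,v,dz in [(256.7,204,.012),(257,248,.067),(256.5,290,.067)]: print(t,'cam across vs S',1e3*(ray('wrist',(u,v),z+dz,M)[:2]-S)@ex)
E
```

```text
ang [np.float64(11.76), np.float64(11.65)] mid x at y=-.2115 0.6006 width 0.0205
w7 cam across vs S 2.2447219850625553
w7 cam across vs S 2.598684000317471
w7 cam across vs S 2.388421439007866
w8 cam across vs S -1.0907041527154744
w8 cam across vs S -0.6777607345263188
w8 cam across vs S -0.8837661556274619
```

```bash
python3 -m pendant '{"xyz":[[0.0007,0,-0.005],[0,0,-0.006],[0,0,-0.004],[0,0,0]],"turn":[0,0,0,0]}'
python3 -c "
from h import *
nut()"
```

```text
time_s: 12.0
tool_pos: [0.6, -0.2117, 0.0797]
tool_rot: [-20.8, 89.2, -99.1]
force: [-1.1, 0.3, -0.4]
grip_width: 0.0139
t 12.0 yaw -0.02 tilt lat/long mrad -5.0 13.1 across 0.38 along 0.17 togo [-0.34 -0.24] z 48.44 F [-1.08  0.28 -0.41] Tq [ 0.   -0.11 -0.02] w 0.0139
```

```bash
python3 -m pendant '{"xyz":[[0,0,-0.004],[0,0,-0.004],[0,0,-0.004],[0,0,-0.003],[0,0,0]],"turn":[0,0,0,0,0]}'
python3 -c "
from h import *
nut()"
```

```text
time_s: 12.62
tool_pos: [0.6001, -0.2118, 0.0638]
tool_rot: [-19.8, 89.2, -98.1]
force: [-0.7, 0.7, -0.9]
grip_width: 0.0135
t 12.62 yaw -0.02 tilt lat/long mrad -4.8 13.4 across 0.42 along 0.04 togo [-0.41 -0.13] z 32.54 F [-0.74  0.66 -0.92] Tq [ 0.05 -0.08 -0.02] w 0.0135
```

Inside the slot with no contact force. Now feel for the floor.

```bash
for i in 1 2; do python3 -m pendant '{"xyz":[[0,0,-0.002],[0,0,-0.001],[0,0,0]],"turn":[0,0,0]}' >/dev/null; python3 -c "
from h import *
nut()"; done
```

```text
t 13.0 yaw -0.02 tilt lat/long mrad -4.4 13.6 across 0.61 along -0.0 togo [-0.6  -0.12] z 29.58 F [ 0.56 -0.35 -1.11] Tq [ 0.04 -0.12 -0.06] w 0.0141
t 13.38 yaw -0.02 tilt lat/long mrad -4.2 13.8 across 0.73 along -0.05 togo [-0.73 -0.1 ] z 26.63 F [-0.57 -0.37 -1.08] Tq [ 0.05 -0.08  0.01] w 0.0139
```

```bash
python3 -m pendant '{"xyz":[[0,0,-0.0015],[0,0,-0.0005],[0,0,0]],"turn":[0,0,0]}'>/dev/null; python3 -c "
from h import *
nut()"
```

```text
t 13.75 yaw -0.02 tilt lat/long mrad -4.3 14.5 across 0.86 along -0.08 togo [-0.86 -0.1 ] z 26.14 F [-2.27  0.34  3.77] Tq [ 0.19  0.43 -0.05] w 0.014
```

```bash
for i in 1; do python3 -m pendant '{"xyz":[[-0.0006,0,-0.0015],[0,0,-0.0015]],"turn":[0,0]}' ; python3 -c "
from h import *
nut()"; done
```

```text
time_s: 14.0
tool_pos: [0.6005, -0.2118, 0.0552]
tool_rot: [-11.6, 89.1, -89.9]
force: [-3.2, 1.0, 6.2]
grip_width: 0.0136
t 14.0 yaw -0.01 tilt lat/long mrad -3.1 15.1 across 0.82 along -0.01 togo [-0.8  -0.16] z 23.93 F [-3.18  1.02  6.22] Tq [ 0.17  0.56 -0.02] w 0.0136
```

```bash
for i in 1; do python3 -m pendant '{"xyz":[[-0.001,0,-0.0015],[-0.0005,0,-0.0015]],"turn":[0,0]}' ; python3 -c "
from h import *
nut()"; done
```

```text
time_s: 14.25
tool_pos: [0.6003, -0.2118, 0.0537]
tool_rot: [-1.4, 89.1, -79.7]
force: [-2.2, 0.8, 7.7]
grip_width: 0.0132
t 14.25 yaw -0.01 tilt lat/long mrad -0.4 16.4 across 0.62 along 0.04 togo [-0.6  -0.16] z 22.35 F [-2.18  0.84  7.7 ] Tq [ 0.22  0.55 -0.03] w 0.0132
```

```bash
for i in 1; do python3 -m pendant '{"xyz":[[-0.001,0,-0.002],[-0.0005,0,-0.0015]],"turn":[0,0]}' ; python3 -c "
from h import *
nut()"; done
```

```text
time_s: 14.5
tool_pos: [0.6002, -0.2118, 0.0522]
tool_rot: [6.9, 89.0, -71.4]
force: [-2.0, 0.6, 8.7]
grip_width: 0.0135
t 14.5 yaw 0.01 tilt lat/long mrad 2.2 17.8 across 0.48 along 0.17 togo [-0.44 -0.26] z 20.87 F [-1.99  0.64  8.75] Tq [0.27 0.69 0.01] w 0.0135
```

```bash
for i in 1; do python3 -m pendant '{"xyz":[[-0.0007,0,-0.002],[-0.0005,0,-0.0015]],"turn":[0,0]}' ; python3 -c "
from h import *
nut()"; done
```

```text
time_s: 14.75
tool_pos: [0.6002, -0.2117, 0.0511]
tool_rot: [11.7, 88.9, -66.5]
force: [-3.6, 1.3, 10.2]
grip_width: 0.0133
t 14.75 yaw 0.02 tilt lat/long mrad 4.0 19.3 across 0.37 along 0.26 togo [-0.31 -0.33] z 19.79 F [-3.61  1.33 10.17] Tq [0.27 0.79 0.01] w 0.0133
```

```bash
for i in 1; do python3 -m pendant '{"xyz":[[-0.0005,0,-0.002],[-0.0005,0,-0.002]],"turn":[0,0]}' ; python3 -c "
from h import *
nut()"; done
```

```text
time_s: 15.0
tool_pos: [0.6001, -0.2117, 0.0498]
tool_rot: [14.5, 88.8, -63.7]
force: [-3.7, 0.3, 11.6]
grip_width: 0.0138
t 15.0 yaw 0.02 tilt lat/long mrad 5.4 20.8 across 0.29 along 0.35 togo [-0.22 -0.41] z 18.52 F [-3.7   0.28 11.57] Tq [0.29 0.86 0.01] w 0.0138
```

```bash
for i in 1; do python3 -m pendant '{"xyz":[[0,0,-0.002],[0,0,-0.0018]],"turn":[0,0]}' ; python3 -c "
from h import *
nut()"; done
```

```text
time_s: 15.25
tool_pos: [0.6002, -0.2116, 0.0488]
tool_rot: [12.4, 88.7, -65.9]
force: [-5.4, 1.8, 12.3]
grip_width: 0.0137
t 15.25 yaw 0.02 tilt lat/long mrad 4.8 21.9 across 0.38 along 0.4 togo [-0.29 -0.47] z 17.52 F [-5.39  1.79 12.33] Tq [ 0.32  1.21 -0.04] w 0.0137
```

```bash
for i in 1; do python3 -m pendant '{"xyz":[[-0.0015,0,-0.0018],[-0.0005,0,-0.0018]],"turn":[0,0]}' ; python3 -c "
from h import *
nut()"; done
```

```text
time_s: 15.5
tool_pos: [0.6, -0.2116, 0.0489]
tool_rot: [18.4, 88.5, -59.9]
force: [-3.9, 2.3, 12.0]
grip_width: 0.0137
t 15.5 yaw 0.03 tilt lat/long mrad 8.1 24.3 across 0.2 along 0.49 togo [-0.1  -0.52] z 17.55 F [-3.95  2.29 11.99] Tq [ 0.34  1.06 -0.05] w 0.0137
```

```bash
for i in 1; do python3 -m pendant '{"xyz":[[-0.0007,0,-0.0023],[-0.0003,0,-0.0023]],"turn":[0,0]}' ; python3 -c "
from h import *
nut()"; done
```

```text
time_s: 15.75
tool_pos: [0.6001, -0.2115, 0.0482]
tool_rot: [19.4, 88.4, -58.9]
force: [-6.4, 2.0, 18.1]
grip_width: 0.0133
t 15.75 yaw 0.04 tilt lat/long mrad 9.2 26.3 across 0.21 along 0.58 togo [-0.08 -0.61] z 16.91 F [-6.45  2.02 18.06] Tq [ 0.42  1.58 -0.05] w 0.0133
```

```bash
python3 -m pendant '{"xyz":[[0,0,-0.0012],[0,0,-0.0016],[0,0,-0.0016]],"turn":[-0.06,-0.1,-0.1]}' ; python3 -c "
from h import *
nut();st()"
```

```text
time_s: 16.12
tool_pos: [0.601, -0.2117, 0.049]
tool_rot: [20.6, 88.2, -72.9]
force: [-4.5, 1.3, 12.3]
grip_width: 0.0138
t 16.12 yaw -15.29 tilt lat/long mrad 10.8 28.7 across 1.21 along 0.26 togo [-1.14 -0.5 ] z 17.64 F [-4.47  1.31 12.29] Tq [0.36 1.05 0.02] w 0.0138
t 16.125 tcp [ 0.601  -0.2117  0.049 ] yaw_y -3.58 xdown [ 0.009  -0.0293 -0.9995] F [-4.47  1.31 12.29] Tq [0.356 1.051 0.021] w 0.0138 q7 1.6
```

```bash
python3 -m pendant '{"xyz":[[-0.0015,0,-0.0017],[-0.0007,0,-0.0017],[-0.0005,0,-0.0017]],"turn":[-0.13,-0.14,-0.14]}' ; python3 -c "
from h import *
nut()"
```

```text
time_s: 16.5
tool_pos: [0.6018, -0.212, 0.0496]
tool_rot: [32.8, 88.0, -85.1]
force: [-3.8, 2.4, 11.3]
grip_width: 0.0137
t 16.5 yaw -39.52 tilt lat/long mrad 18.7 29.1 across 2.09 along -0.07 togo [-2.06 -0.35] z 18.32 F [-3.78  2.44 11.34] Tq [ 0.33  0.88 -0.03] w 0.0137
```

```bash
python3 -m pendant '{"xyz":[[-0.0012,0,-0.0017],[-0.0006,0,-0.0017],[-0.0005,0,-0.0017]],"turn":[-0.14,-0.14,-0.14]}' ; python3 -c "
from h import *
nut();st()"
```

```text
time_s: 16.88
tool_pos: [0.602, -0.212, 0.0498]
tool_rot: [41.4, 87.9, -101.3]
force: [-4.8, 0.7, 11.6]
grip_width: 0.0139
t 16.88 yaw -64.34 tilt lat/long mrad 24.3 27.5 across 2.49 along -0.15 togo [-2.47 -0.36] z 18.52 F [-4.8   0.74 11.6 ] Tq [0.44 1.25 0.04] w 0.0139
t 16.875 tcp [ 0.602  -0.212   0.0498] yaw_y -52.63 xdown [-0.0072 -0.036  -0.9993] F [-4.8   0.74 11.6 ] Tq [0.436 1.252 0.042] w 0.0139 q7 -44.8
```

```bash
python3 -m pendant '{"xyz":[[-0.0025,0,-0.0019],[-0.0015,0,-0.0019]],"turn":[-0.14,-0.14]}' ; python3 -c "
from h import *
nut();st()"
```

```text
time_s: 17.12
tool_pos: [0.6017, -0.2121, 0.0502]
tool_rot: [54.1, 87.9, -105.1]
force: [-2.3, 0.8, 10.1]
grip_width: 0.0135
t 17.12 yaw -80.88 tilt lat/long mrad 29.4 21.3 across 2.17 along -0.16 togo [-2.16 -0.29] z 18.84 F [-2.31  0.76 10.09] Tq [ 0.3   0.58 -0.03] w 0.0135
t 17.125 tcp [ 0.6017 -0.2121  0.0502] yaw_y -69.17 xdown [-0.0095 -0.0351 -0.9993] F [-2.31  0.76 10.09] Tq [ 0.297  0.581 -0.034] w 0.0135 q7 -60.2
```

```bash
python3 -m pendant '{"xyz":[[-0.003,0,-0.0023],[-0.002,0,-0.0021]],"turn":[-0.09,-0.07]}' ; python3 -c "
from h import *
nut();st()"
```

```text
time_s: 17.38
tool_pos: [0.6014, -0.2122, 0.0504]
tool_rot: [70.6, 87.9, -98.0]
force: [-2.2, 0.9, 10.2]
grip_width: 0.0136
t 17.38 yaw -90.35 tilt lat/long mrad 34.1 12.0 across 1.78 along -0.17 togo [-1.78 -0.19] z 19.05 F [-2.16  0.89 10.18] Tq [ 0.33  0.52 -0.02] w 0.0136
t 17.375 tcp [ 0.6014 -0.2122  0.0504] yaw_y -78.64 xdown [-0.0051 -0.0358 -0.9993] F [-2.16  0.89 10.18] Tq [ 0.329  0.519 -0.016] w 0.0136 q7 -69.1
```

```bash
python3 -c "
from h import *
look('wrist','w9');nut()
im=cv2.imread('pics/w9.png');cv2.imwrite('pics/w9d.png',cv2.resize(im[140:320,150:370],None,fx=3.6,fy=3.3,interpolation=cv2.INTER_CUBIC))"
```

```text
t 17.43 yaw -90.48 tilt lat/long mrad 34.2 12.0 across 1.73 along -0.16 togo [-1.73 -0.2 ] z 19.04 F [-1.08  1.02 10.61] Tq [0.38 0.27 0.  ] w 0.0139
```

View pics/w9d.png

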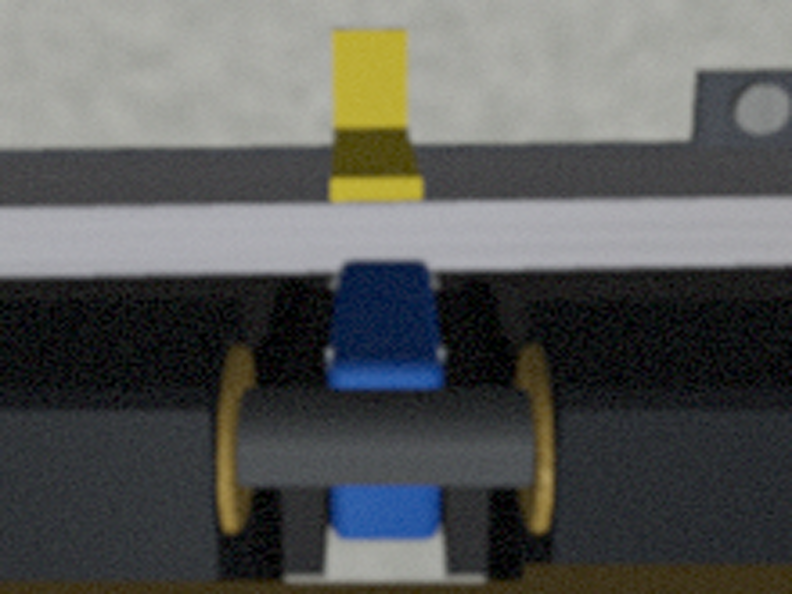

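```bash
python3 - <<'E'
from h import *
M=np.load('pics/w9_M.npy'); th=np.radians(11.71); ex=np.array([np.cos(th),np.sin(th)]);ax=np.array([-ex[1],ex[0]]); S=np.array([.5997,-.2117])
im=cv2.imread('pics/w9.png'); g=cv2.cvtColor(im,cv2.COLOR_BGR2GRAY)
for u in (215,300):
    print(u,g[195:240,u])
def acr(u,v,z): return 1e3*(ray('wrist',(u,v),z,M)[:2]-S)@ex, 1e3*(ray('wrist',(u,v),z,M)[:2]-S)@ax
# white strip outer/inner edges at u=256 interpolated
print('inner lip edge (11)',acr(256,140+272/3.3,.0415),'outer',acr(256,140+203/3.3,.0415))
print('paddle bottom edge (14)',acr(256.5,219.7,.046),'paddle top near edge(14)',acr(256.5,140+362/3.3,.086),'far(-14)',acr(256.5,140+537/3.3,.086))
E
```

```text
215 [ 72  68  72  65  68  73 107 148 167 169 172 173 173 175 170 168 170 174
 169 172 168 171 168 166 169 168 164 130  75  37  23  23  21  13  27  20
  13  19  19  13  25   8  10   5  25]
300 [ 70  65  73  68  79 116 151 169 173 172 171 171 170 166 171 169 169 171
 170 167 166 166 165 172 167 150 109  58  24  16  28  32  25  24  26  30
  24  25  13  17   4  19  16   5  14]
inner lip edge (11) (np.float64(11.312944585803228), np.float64(-1.1998028987644893)) outer (np.float64(23.818805855726794), np.float64(-1.2713520817857062))
paddle bottom edge (14) (np.float64(14.654100981975999), np.float64(-1.351199385890977)) paddle top near edge(14) (np.float64(15.854956122434922), np.float64(-0.006039015673367871)) far(-14) (np.float64(-10.610058476993363), np.float64(0.13382604761185546))
```

```bash
python3 -m pendant '{"xyz":[[-0.003,-0.0006,-0.002],[-0.003,-0.0006,-0.002],[-0.003,-0.0006,-0.002]],"turn":[0.003,0.003,0]}' ; python3 -c "
from h import *
nut();st()"
```

```text
time_s: 17.8
tool_pos: [0.6006, -0.2122, 0.0512]
tool_rot: [96.9, 87.8, -71.4]
force: [-0.3, 2.0, 9.7]
grip_width: 0.0138
t 17.8 yaw -90.02 tilt lat/long mrad 38.7 -4.7 across 0.66 along 0.09 togo [-0.63 -0.22] z 19.86 F [-0.29  2.01  9.71] Tq [0.55 0.04 0.02] w 0.0138
t 17.8 tcp [ 0.6006 -0.2122  0.0512] yaw_y -78.31 xdown [ 0.0124 -0.037  -0.9992] F [-0.29  2.01  9.71] Tq [0.55  0.045 0.024] w 0.0138 q7 -68.5
```

```bash
python3 - <<'E'
from h import *
E=lambda r:Rn.from_euler('xyz',r,degrees=True).as_matrix()
th=np.radians(11.71); ex=np.array([np.cos(th),np.sin(th),0]);ax=np.array([-ex[1],ex[0],0]); S=np.array([.5997,-.2117,0])
# nut axis in tool frame: from grasp upright, or lateral aligned to jaws
up_g=E([17.5,88.4,5.6]).T@np.array([0,0,1]); up_j=up_g.copy(); up_j[1]=0; print(up_g,up_j)
for t,p,r in [(12.62,[.6001,-.2118,.0638],[-19.8,89.2,-98.1]),(14.0,[.6005,-.2118,.0552],[-11.6,89.1,-89.9]),(15.0,[.6001,-.2117,.0498],[14.5,88.8,-63.7]),(15.75,[.6001,-.2115,.0482],[19.4,88.4,-58.9]),(16.12,[.601,-.2117,.049],[20.6,88.2,-72.9]),(16.5,[.6018,-.212,.0496],[32.8,88,-85.1]),(16.88,[.602,-.212,.0498],[41.4,87.9,-101.3]),(17.12,[.6017,-.2121,.0502],[54.1,87.9,-105.1]),(17.38,[.6014,-.2122,.0504],[70.6,87.9,-98.]),(17.8,[.6006,-.2122,.0512],[96.9,87.8,-71.4])]:
    R=E(r); gp=np.array(p)-R[:,0]*.0187; o=[]
    for u in (up_g,up_j):
        w=R@u; f=gp-w*.055; o+=[(1e3*w@ex).round(1),(1e3*w@ax).round(1),(1e3*(f-S)@ex).round(2)]
    print(t,'upright-g tilt ex,ax mrad, foot across',o[:3],' jaw',o[3:])
E
```

```text
[-0.99961012  0.0083962   0.02662934] [-0.99961012  0.          0.02662934]
12.62 upright-g tilt ex,ax mrad, foot across [np.float64(13.1), np.float64(-13.5), np.float64(-0.26)]  jaw [np.float64(4.7), np.float64(-13.5), np.float64(0.2)]
14.0 upright-g tilt ex,ax mrad, foot across [np.float64(11.6), np.float64(-11.2), np.float64(0.19)]  jaw [np.float64(3.2), np.float64(-11.2), np.float64(0.65)]
15.0 upright-g tilt ex,ax mrad, foot across [np.float64(3.2), np.float64(-6.4), np.float64(0.12)]  jaw [np.float64(-5.2), np.float64(-6.4), np.float64(0.58)]
15.75 upright-g tilt ex,ax mrad, foot across [np.float64(-0.9), np.float64(-0.3), np.float64(0.31)]  jaw [np.float64(-9.3), np.float64(-0.3), np.float64(0.77)]
16.12 upright-g tilt ex,ax mrad, foot across [np.float64(-1.8), np.float64(3.4), np.float64(1.32)]  jaw [np.float64(-9.9), np.float64(5.6), np.float64(1.76)]
16.5 upright-g tilt ex,ax mrad, foot across [np.float64(-6.4), np.float64(8.8), np.float64(2.42)]  jaw [np.float64(-12.8), np.float64(14.1), np.float64(2.78)]
16.88 upright-g tilt ex,ax mrad, foot across [np.float64(-6.1), np.float64(14.7), np.float64(2.79)]  jaw [np.float64(-9.7), np.float64(22.2), np.float64(2.99)]
17.12 upright-g tilt ex,ax mrad, foot across [np.float64(-8.4), np.float64(20.2), np.float64(2.65)]  jaw [np.float64(-9.8), np.float64(28.5), np.float64(2.72)]
17.38 upright-g tilt ex,ax mrad, foot across [np.float64(-14.3), np.float64(26.2), np.float64(2.58)]  jaw [np.float64(-14.3), np.float64(34.6), np.float64(2.58)]
17.8 upright-g tilt ex,ax mrad, foot across [np.float64(-31.2), np.float64(29.7), np.float64(2.41)]  jaw [np.float64(-31.2), np.float64(38.1), np.float64(2.41)]
```

```bash
python3 -m pendant '{"xyz":[[0,0,-0.0005],[0,0,0]],"turn":[0,0]}' ; python3 -c "
from h import *
nut();st()"
```

```text
time_s: 18.05
tool_pos: [0.6008, -0.212, 0.0529]
tool_rot: [97.3, 87.7, -71.0]
force: [-4.2, 0.3, 8.5]
grip_width: 0.0136
t 18.05 yaw -90.0 tilt lat/long mrad 39.6 -5.0 across 0.94 along 0.22 togo [-0.87 -0.41] z 21.61 F [-4.18  0.28  8.52] Tq [0.29 1.05 0.01] w 0.0136
t 18.05 tcp [ 0.6008 -0.212   0.0529] yaw_y -78.29 xdown [ 0.013  -0.0377 -0.9992] F [-4.18  0.28  8.52] Tq [0.292 1.055 0.011] w 0.0136 q7 -68.5
```

```bash
python3 -m pendant '{"xyz":[[-0.001,0,0],[-0.0005,0,0]],"turn":[0,0]}' ; python3 -c "
from h import *
nut();st()"
```

```text
time_s: 18.3
tool_pos: [0.6005, -0.2119, 0.0547]
tool_rot: [100.4, 87.6, -67.9]
force: [-2.2, 1.3, 6.0]
grip_width: 0.0135
t 18.3 yaw -89.98 tilt lat/long mrad 40.8 -7.5 across 0.6 along 0.41 togo [-0.51 -0.52] z 23.38 F [-2.21  1.35  5.98] Tq [ 0.28  0.57 -0.04] w 0.0135
t 18.3 tcp [ 0.6005 -0.2119  0.0547] yaw_y -78.27 xdown [ 0.0156 -0.0384 -0.9991] F [-2.21  1.35  5.98] Tq [ 0.278  0.574 -0.042] w 0.0135 q7 -68.5
```

```bash
python3 -m pendant '{"xyz":[[-0.0005,0,0],[0,0,0],[0,0,0]],"turn":[0,0,0]}' ; python3 -c "
from h import *
nut();look('wrist','w10')"
```

```text
time_s: 18.68
tool_pos: [0.6004, -0.2118, 0.0558]
tool_rot: [101.3, 87.6, -66.9]
force: [-2.0, 0.7, 3.8]
grip_width: 0.0136
t 18.68 yaw -89.96 tilt lat/long mrad 41.5 -8.3 across 0.49 along 0.52 togo [-0.37 -0.6 ] z 24.5 F [-1.97  0.74  3.77] Tq [ 0.28  0.5  -0.01] w 0.0136
```

```bash
python3 -m pendant '{"xyz":[[0,0,0],[0,0,0],[0,0,0],[0,0,0]],"turn":[0,0,0,0]}' 0.45; python3 -c "
from h import *
nut();look('wrist','w11');look('scene','s11')
im=cv2.imread('pics/w11.png');cv2.imwrite('pics/w11d.png',cv2.resize(im[140:320,150:370],None,fx=3.6,fy=3.3,interpolation=cv2.INTER_CUBIC))
im=cv2.imread('pics/s11.png');cv2.imwrite('pics/s11c.png',cv2.resize(im[190:340,60:260],None,fx=4,fy=4,interpolation=cv2.INTER_CUBIC))"
```

```text
time_s: 19.23
tool_pos: [0.6004, -0.212, 0.054]
tool_rot: [101.4, 87.6, -66.8]
force: [-0.7, -0.4, -0.1]
grip_width: 0.038
t 19.23 yaw -89.96 tilt lat/long mrad 41.3 -8.3 across 0.43 along 0.38 togo [-0.34 -0.46] z 22.65 F [-0.71 -0.42 -0.14] Tq [0.06 0.08 0.02] w 0.038
```

View pics/w11d.png

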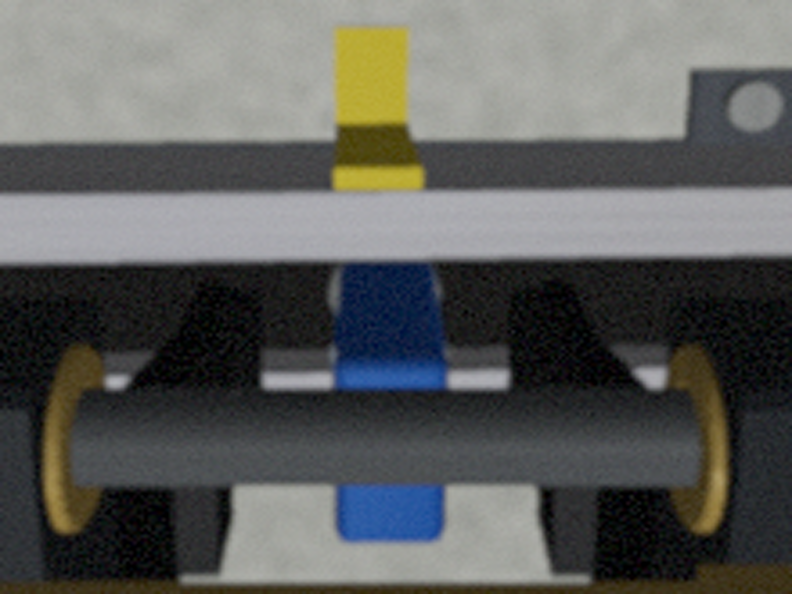

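View pics/s11c.png

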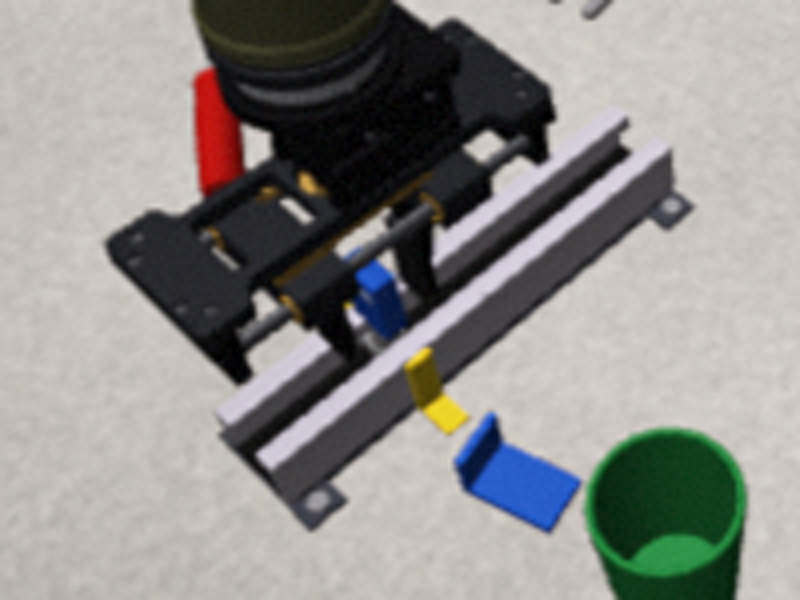

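Nut released: it stands upright at the mark, across the channel, paddle at (388,440) of the crop, centred between the fingers. Now regrip and tug.

```bash
python3 -m pendant '{"xyz":[[0,0,0.0015],[0,0,0],[0,0,0],[0,0,0],[0,0,0]],"turn":[0,0,0,0,0]}' 0 10; python3 -c "
from h import *
nut()"
python3 -m pendant '{"xyz":[[0,0,0],[0,0,0]],"turn":[0,0]}' 0 35; python3 -c "
from h import *
nut()"
```

```text
time_s: 19.95
tool_pos: [0.6005, -0.212, 0.0558]
tool_rot: [101.9, 87.6, -66.3]
force: [-0.4, -0.6, -0.3]
grip_width: 0.0143
t 19.95 yaw -89.96 tilt lat/long mrad 41.4 -8.7 across 0.58 along 0.36 togo [-0.49 -0.47] z 24.49 F [-0.37 -0.56 -0.32] Tq [0.08 0.04 0.01] w 0.0143
time_s: 20.2
tool_pos: [0.6005, -0.2119, 0.0558]
tool_rot: [101.9, 87.6, -66.3]
force: [0.6, -0.0, 0.3]
grip_width: 0.0139
t 20.2 yaw -89.97 tilt lat/long mrad 41.3 -8.7 across 0.57 along 0.39 togo [-0.48 -0.5 ] z 24.48 F [ 0.58 -0.05  0.3 ] Tq [ 0.1   0.01 -0.01] w 0.0139
```

```bash
python3 -m pendant '{"xyz":[[0,0,0.001]],"turn":[0]}' 0 40; python3 -c "
from h import *
nut()"; python3 -m pendant '{"xyz":[[0,0,0.0013]],"turn":[0]}'; python3 -c "
from h import *
nut()"
```

```text
time_s: 20.32
tool_pos: [0.6004, -0.2119, 0.056]
tool_rot: [101.9, 87.6, -66.3]
force: [4.2, -1.6, -8.4]
grip_width: 0.0139
t 20.32 yaw -89.96 tilt lat/long mrad 41.0 -8.7 across 0.48 along 0.46 togo [-0.38 -0.55] z 24.66 F [ 4.19 -1.61 -8.38] Tq [-0.12 -0.64 -0.06] w 0.0139
time_s: 20.45
tool_pos: [0.6003, -0.2119, 0.0561]
tool_rot: [102.1, 87.6, -66.2]
force: [5.0, -1.3, -11.5]
grip_width: 0.0139
t 20.45 yaw -89.96 tilt lat/long mrad 40.7 -8.7 across 0.42 along 0.45 togo [-0.32 -0.53] z 24.74 F [  4.99  -1.26 -11.5 ] Tq [-0.17 -1.05 -0.03] w 0.0139
```

```bash
python3 -m pendant '{"xyz":[[0.0005,0,0.0016]],"turn":[0]}'; python3 -c "
from h import *
nut()"
```

```text
time_s: 20.58
tool_pos: [0.6003, -0.2119, 0.0561]
tool_rot: [100.9, 87.7, -67.3]
force: [4.6, -2.1, -13.7]
grip_width: 0.0138
t 20.57 yaw -89.96 tilt lat/long mrad 40.1 -7.7 across 0.45 along 0.43 togo [-0.35 -0.51] z 24.82 F [  4.63  -2.08 -13.71] Tq [-0.22 -0.98  0.02] w 0.0138
```

```bash
python3 -m pendant '{"xyz":[[0.0006,0,0.00175]],"turn":[0]}'; python3 -c "
from h import *
nut()"; python3 -m pendant '{"xyz":[[0.0005,0,0.00175],[0.0005,0,0.00175]],"turn":[0,0]}'; python3 -c "
from h import *
nut()"
```

```text
time_s: 20.7
tool_pos: [0.6004, -0.2119, 0.0561]
tool_rot: [99.4, 87.7, -68.8]
force: [4.0, -2.1, -14.2]
grip_width: 0.0139
t 20.7 yaw -89.96 tilt lat/long mrad 39.3 -6.5 across 0.49 along 0.39 togo [-0.4  -0.49] z 24.82 F [  4.04  -2.12 -14.16] Tq [-0.33 -1.11  0.06] w 0.0139
time_s: 20.95
tool_pos: [0.6004, -0.2119, 0.0561]
tool_rot: [96.8, 87.8, -71.5]
force: [5.7, -1.5, -13.9]
grip_width: 0.0138
t 20.95 yaw -89.95 tilt lat/long mrad 37.8 -4.5 across 0.57 along 0.35 togo [-0.49 -0.46] z 24.82 F [  5.69  -1.53 -13.86] Tq [-0.27 -1.19  0.04] w 0.0138
```

```bash
python3 -m pendant '{"xyz":[[0.0006,0,0.00195],[0.0006,0,0.00195]],"turn":[0,0]}'; python3 -c "
from h import *
nut()"
```

```text
time_s: 21.2
tool_pos: [0.6005, -0.212, 0.0562]
tool_rot: [93.4, 87.9, -74.8]
force: [5.1, -2.0, -15.2]
grip_width: 0.014
t 21.2 yaw -89.95 tilt lat/long mrad 36.2 -2.1 across 0.67 along 0.25 togo [-0.6  -0.38] z 24.88 F [  5.07  -1.98 -15.24] Tq [-0.32 -1.29  0.05] w 0.014
```

The pull reached 15.2 N and the nut did not move (about 0.4 mm in total). Next I relax the load and let go.

```bash
python3 -m pendant '{"xyz":[[0,0,-0.0003],[0,0,-0.0002],[0,0,0]],"turn":[0,0,0]}'; python3 -c "
from h import *
nut()"
```

```text
time_s: 21.58
tool_pos: [0.6006, -0.212, 0.056]
tool_rot: [93.1, 87.9, -75.1]
force: [2.2, -1.0, -7.5]
grip_width: 0.0137
t 21.57 yaw -89.95 tilt lat/long mrad 36.1 -2.0 across 0.77 along 0.21 togo [-0.71 -0.36] z 24.73 F [ 2.24 -0.97 -7.54] Tq [-0.1  -0.59 -0.01] w 0.0137
```

```bash
python3 -m pendant '{"xyz":[[0,0,-0.001],[0,0,-0.0005]],"turn":[0,0]}'; python3 -c "
from h import *
nut()"; python3 -m pendant '{"xyz":[[0,0,0],[0,0,0],[0,0,0],[0,0,0]],"turn":[0,0,0,0]}' 0.45; python3 -c "
from h import *
nut();look('wrist','w12')"
```

```text
time_s: 21.82
tool_pos: [0.6006, -0.212, 0.0559]
tool_rot: [93.2, 87.9, -75.0]
force: [-0.3, -1.1, -1.9]
grip_width: 0.0139
t 21.82 yaw -89.95 tilt lat/long mrad 36.6 -2.1 across 0.82 along 0.19 togo [-0.76 -0.35] z 24.63 F [-0.25 -1.11 -1.88] Tq [ 0.03 -0.11  0.  ] w 0.0139
time_s: 22.32
tool_pos: [0.6011, -0.2121, 0.0576]
tool_rot: [94.6, 87.8, -73.7]
force: [0.3, 0.5, -0.3]
grip_width: 0.0378
t 22.32 yaw -89.94 tilt lat/long mrad 37.6 -3.0 across 1.21 along 0.02 togo [-1.18 -0.26] z 26.33 F [ 0.25  0.54 -0.3 ] Tq [0.04 0.01 0.02] w 0.0378
```

View pics/w12.png

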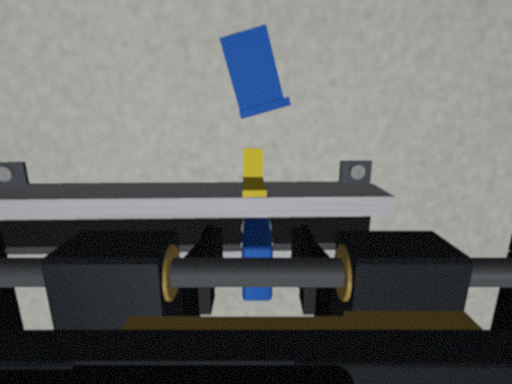

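Released cleanly: paddle at (257,270) with gaps to both fingers at (210,…) and (305,…). Withdraw straight up.

```bash
python3 -m pendant '{"xyz":[[0,0,0.008],[0,0,0.015],[0,0,0.025],[0,0,0.025],[0,0,0.025],[0,0,0.025],[0,0,0],[0,0,0]],"turn":[0,0,0,0,0,0,0,0]}'; python3 -c "
from h import *
nut();look('wrist','w13',['nut','nut_grip']);look('scene','s13',['nut','nut_grip','station','spare'])
im=cv2.imread('pics/s13.png');cv2.imwrite('pics/s13c.png',cv2.resize(im[190:340,60:260],None,fx=4,fy=4,interpolation=cv2.INTER_CUBIC))"
```

```text
time_s: 23.38
tool_pos: [0.6018, -0.2121, 0.1913]
tool_rot: [100.9, 87.6, -67.3]
force: [-0.6, -0.7, 0.4]
grip_width: 0.039
t 23.38 yaw -89.94 tilt lat/long mrad 40.4 -7.8 across 1.87 along -0.07 togo [-1.85 -0.32] z 159.99 F [-0.57 -0.67  0.4 ] Tq [ 0.06  0.04 -0.04] w 0.039
wrist nut 0.84 [ 0.606  -0.2124  0.0281]
wrist nut_grip 0.56 [ 0.6022 -0.2114  0.0766]
scene nut 0.59 [ 0.609  -0.2119  0.0302]
scene nut_grip 0.64 [ 0.6041 -0.2088  0.0759]
scene nut_grip 0.63 [ 0.6984 -0.1916  0.    ]
scene station 0.59 [ 0.5989 -0.2081  0.0364]
scene spare 0.56 [0.4815 0.2824 0.0242]
scene spare 0.27 [ 0.7811 -0.1531 -0.0038]
```

View pics/w13.png

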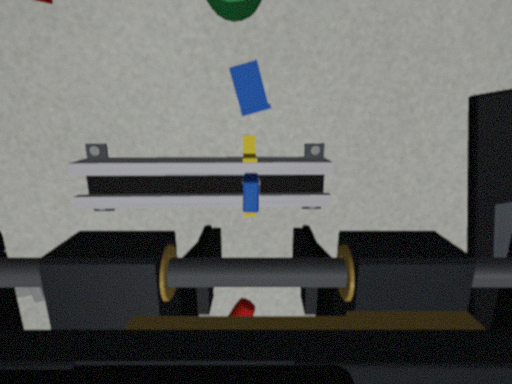

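View pics/s13c.png

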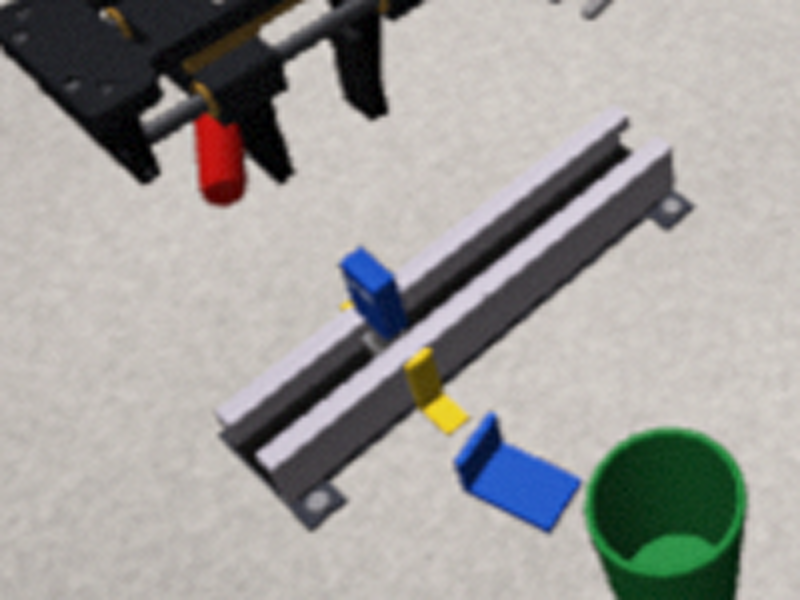

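```bash
python3 -c "
from h import *
print(sign_off())"
```

```text
the job is handed in; nothing more can be done
None
```

The blue nut is locked across the channel at the yellow mark, and I handed the job in at about 23.5 s of the 72 s allowed.

- **Insertion:** I put the nut lengthwise through the slot. I felt the foot touch the floor, and then the solid stop at a reading of 18.1 N, about 19 N net of the reading's free-hanging offset. I backed off to 10–12 N and turned it 90°.
- **Locking:** I let the spring lift it. Before release the nut's origin stood at about 24.5 mm, against an expected 25 mm, and I then let go.
- **Tug:** I took hold again and pulled up in steps to 15.2 N. The paddle rose only about 0.4 mm. I then relaxed the pull, released and withdrew upwards.
- **Last checks:** The wrist and scene pictures show the nut standing across the slot at the mark, within about 3 mm along the channel. The gripper is clear. The bracket and cup look undisturbed, and the network still places the orange nut in its pocket.

**What disagreed or was less clean:**
- The tool's tilt crept up to about 2.4°, and the nut drifted about 2 mm sideways during the twist. I nudged it back, and it rose past the lips with some side load.
- Side forces of about 5–6 N rode along during the press and the tug, so the total force at the 15.2 N tug was about 16 N. The solid-stop press was the closest to the 20 N limit: with its 6–7 N side force the combined load was about 19.3 N as read and just over 20 N net.
- The networks' final nut position was 5–9 mm off the mark across the channel. That is more than the lips allow, so I put it down to network error and trusted the pictures and the tug.

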